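# Draw a printed case together with its cam lock

### The arm

A 6-joint arm with a two-finger parallel gripper is mounted at the origin on the work surface. World frame = base frame: x ahead of the robot, y to its left, z up, the work surface at z = 0. Lengths are in m, angles in rad, forces in N, time in s.
With the tool pointing down it reaches from about 0.25 to 0.725 m from the base axis. Payload 4 kg.
Tool frame: the origin (TCP) lies on the front face of the gripper's body, between the roots of the fingers; the fingertips stand 73 mm ahead of it and the grasp point (between the pads) lies 54 mm ahead of it; z points along the fingers, y is the direction in which the jaws open and shut (so a half turn about z gives the same grasp; the last joint's range is limited). The gripper opens to 85 mm and grips with 20 to 120 N. Pads are 22 mm wide; open, the fingers measure 114 mm over their backs; the gripper's body (76 mm by 85 mm) begins 54 mm behind the grasp point. The pads swing forward as they close: fully open they stand 13 mm farther back than shut.
Start: joints at [-1.143, 0.241, 0.005, 1.335, 0, 1.571], TCP at [0.207, -0.455, 0.304] pointing down, gripper open.
Joint ranges: [-2.72, 2.72], [-1.05, 1.87], [-1.09, 1.28], [-1.99, 2.15], [-1.42, 1.44], [-3.14, 3.14]. Speed limits (rad/s): [2.79, 2.79, 3.14, 3.14, 3.14, 3.14].

### API

Orientations are given as a unit quaternion [x, y, z, w].
In Python, from workcell import sensors, camera, order gives the robot as it stands. The module is installed in compiled form; this text tells all that it offers.
- The arm moves only by the shell command python3 -m inch 'ROWS'. ROWS is JSON, one flat list of numbers, 5 for each row, row after row: the opening, from -1 (shut) to 1 (fully open), then the shift along the tool's x, y, z in mm, then the turn about the tool's z in units of 6 degrees (1.0 is 6 degrees). A call has 1 to 8 rows; each row is the pose to reach, as a shift and turn from the pose commanded when the call began, along the tool's axes at that moment; what a row does not reach only later rows make up. A row lasts 1/10 s, in which the tool goes at most 50 mm and 8.59 degrees, less where a joint would pass 70% of its speed; a pose out of reach is approached as far as the arm can. A call with a gripper value outside its range is refused whole. The fingers move at their own pace and stop on an object; the grip force is fixed at half the most. Time passes only in rows, so rows that repeat a pose let the fingers close. It gives the time, the measured TCP pose, the force and the opening at its end, in the units of the state.
- sensors.get_obs(): the state, without advancing time (a new reading comes with each control period).
- camera(name): name is "scene" or "top"; returns a dict with "pixels" (480x640x3 uint8, red, green, blue), "intrinsics" (3x3 intrinsics, pixels), "extrinsics" (4x4, takes a point from camera to world coordinates). Camera axes: x right, y down, z forward; pixel columns grow to the right and rows downward; lengths in m; the calibration is good to about 2 mm. A picture is of the moment at which its call begins. There is no depth.
- order.job_done(): hands the job in, once; it reports no verdict.
The state is a dict: "clock": time; "joint_pos": joint angles; "joint_vel": joint speeds; "tau": joint torques, N m; "eef_pos": TCP position; "tool_rot": TCP orientation; "ft_force": force on the tool from outside, world axes, zero at the start; "ft_torque": the same for the moment, N m; "grip_width": finger opening in m.
Only numpy, scipy, OpenCV 4.12 (cv2) and the standard library are available. Lean on these libraries where they do the work, as an engineer would, in place of code of your own. Each camera call takes 0.05 s, during which the arm holds its last target.

### The job

Fetch the printed case half that carries the steel stud from the print sheet and set it on the fixture plate between the two guides, stud end towards the rear half. Push it up to the sprung pins, then swing the open cam lever a quarter turn until it is fully home, so that its claw catches the stud and draws the two halves tight together with no gap, and let go. Leave the other prints, the tools and the pots where they are.

Things in the scene. Friction and masses are not known exactly. Their poses are not given: they have to be found in the camera images.
- half: the case half to fetch (sizes in mm): grey printed open tray 90 (x) x 76 (y) x 22 high with two black cells in it, 0.34 to 0.5 kg, flat on the 3 mm sheet. Origin: centre of its underside; +x points to its joining end. There, 33 from the origin on the middle line, stands a steel stud of 10 diameter, top 32 above the underside; a tall grip fin stands in the middle. No other print has these
- half_grip (a point): the point to grip the fin, axes as half: the fin is 12 thick (y), 22 long (x), its top 52 above the tray's underside; this point is 44 above the underside, 3 from the tray's origin along -x and 8 below the fin's top. Keep fingertips above the tray's 22 mm high walls
- half_joint (a point): middle of the lower edge of the half's joining face (45 along +x from half, at underside height), axes as half
- dock: dark steel fixture plate 225 x 130 x 8 fixed to the table; carries the fixed rear half (grey tray, 60 x 76 x 22 high), the aluminium guides, spring pins and cam. Origin: at table height under dock_joint, same axes; plate from x = -150 to +75. Guides 18 high: straight, 83 apart inside from x = 0 to -50, then flaring 0.2 rad each to about 105 apart at x = -110
- dock_joint (a point): middle of the lower edge of the rear half's joining face, on the plate's top (8 above the table). +x points into the rear half, -x along the guides to where the loose half comes from. Job done, half_joint coincides with it and the x axes agree. The claw can catch the stud if the gap between the faces is under about 8; if larger, it strikes the stud's near side and pushes it away
- pin_l (a joint): travel of the left of two spring pins that stand 5 out of the rear half's joining face at y = +26 and -26, 17 above the plate: 0 out, 0.005 m flush with the face. Pushing the half fully home against both takes about 3 N plus friction; let go, they may push it back to a gap of up to 5
- cam (a joint): angle of the flat steel cam lever about its vertical axis: 0 wide open, 1.571 fully home at its stop; grows counterclockwise seen from above. Stiff (about 0.1 N m), stays where it is left. The claw meets the stud at about 0.4 and draws it in until about 1.4 (both are smooth, greased steel); this takes up to some 6 N at the handle. It starts at 0 to 0.2, open enough to bring the half in
- cam_axis (a point): the cam's vertical axis at the lever's mid height: 25 along +x from dock_joint, 26.5 above it. The lever is 6 thick
- cam_grip (a point): the lever's black round upright handle, 15 diameter, rising 38 from the lever's top face; this point is on its axis, 20 above the lever's top and 18 below the handle's top, 49.5 above the fixture plate's top. 75 from the cam's axis; seen from the axis it lies at -75 degrees from the fixture's +x (that of dock_joint) when cam is 0, and at +15 degrees when home
- spare: leave alone: a grey printed tray of the same outline as the half (90 x 76 x 22) with two low ribs inside, no stud or fin. Origin: centre of its underside
- bracket: leave alone: grey printed bracket, 60 x 76, with a 57 high back wall. Origin: centre of its underside
- pliers: leave alone: long-nose pliers with black handles, 180 long, lying to the left of the fixture. Origin: under the pivot
- scraper: leave alone: print scraper with black handle, 200 long, lying beyond the sheet
- tub: leave alone: white screw tub, 68 diameter, 40 high. Origin: centre of its underside
- glue: leave alone: white glue bottle, 28 diameter, 95 high. Origin: centre of its underside
Not all that is in view belongs to the job. What is shaped like the half but purple is not meant.

How it is judged:
On the way, in this order (a step that is already met when the one before it is completed fails the run):
1. the case half lies flat on the fixture plate between the guides, stud end towards the rear half and less than 20 mm from it, with the cam lever still open (under 0.6 rad) (x of half_joint in the frame of dock_joint above -0.02 m and y of half_joint in the frame of dock_joint between -0.008 and 0.008 m and z of half_joint in the frame of dock_joint between -0.003 and 0.003 m and angle between half_joint's own z axis and vertical below 0.06 rad and value of joint cam below 0.6 rad), for 0.2 s.
2. the cam lever is home (over 1.45 rad) and the two halves are drawn together (x of half_joint in the frame of dock_joint above -0.002 m and y of half_joint in the frame of dock_joint between -0.005 and 0.005 m and z of half_joint in the frame of dock_joint between -0.003 and 0.003 m and angle between half_joint's own z axis and vertical below 0.06 rad and angle between the x axis of half_joint and the x axis of dock_joint, either way round below 0.06 rad and value of joint cam above 1.45 rad), for 0.2 s.
At the end, for the whole second after the job is handed in: The cam lever is home (over 1.45 rad) and at rest; the case half lies flat on the fixture plate, at rest, its joining face within 2 mm of the rear half's, within 5 mm sideways, and square to it within 0.06 rad in tilt and turn (all of step 2 and linear speed of half below 0.01 m/s and velocity of joint cam between -0.05 and 0.05 rad/s); the robot touches nothing.
It fails at once if another print, a tool or a pot is moved by more than 25 mm (distance of any of spare, bracket, pliers, scraper, tub, glue from where it was at the start of the episode above 0.025 m).
It also fails if it takes over 51 s, if anything falls off the work surface, if the arm or the gripper's body presses on something with over 40 N, if the wrist force passes 120 N, or if a joint passes its speed limit or range.

## Working session

There is one attempt and no reset: what is moved stays moved. The work goes in short steps, Python scripts to look and compute and a shell command to move; the robot and the scene stay as the last step left them, time stands still between calls to the robot, and variables do not carry over. Pictures are saved under pics/ and viewed, and the job is handed in when it is done.

```bash
mkdir -p pics; ls; cat > h.py <<'E'
import numpy as np, cv2
from workcell import sensors, camera, order
def snap(name,fn):
    c=camera(name); cv2.imwrite('pics/'+fn,cv2.cvtColor(c['pixels'],cv2.COLOR_RGB2BGR))
    np.savez('pics/'+fn+'.npz',p=c['pixels'],K=c['intrinsics'],T=c['extrinsics']); return c
def load(fn):
    d=np.load('pics/'+fn+'.npz'); return d['p'],d['K'],d['T']
def ray(uv,K,T,z):
    d=T[:3,:3]@np.linalg.inv(K)@np.array([uv[0],uv[1],1.]); o=T[:3,3]
    return o+d*(z-o[2])/d[2]
def proj(P,K,T):
    q=T[:3,:3].T@(np.array(P)-T[:3,3]); q=K@q; return q[:2]/q[2]
E
python3 - <<'E'
from h import *
s=sensors.get_obs(); print(s)
for n in('scene','top'):
    c=snap(n,n+'0.png'); print(c['intrinsics'],c['extrinsics'])
E
```

```text
pics
{'clock': 0.0, 'joint_pos': array([-1.14300249e+00,  2.41435015e-01,  3.71961636e-03,  1.33518313e+00,
       -4.48675138e-06,  1.57081056e+00]), 'joint_vel': array([-0.00147478,  0.00167809, -0.00029945, -0.00041484,  0.00163195,
       -0.00014738]), 'tau': array([ 3.79860730e-04, -3.72320402e+01,  2.52406508e+01,  1.69039622e-02,
        1.31734197e-05,  1.37895551e-06]), 'eef_pos': array([ 0.20723403, -0.45450941,  0.30300002]), 'tool_rot': array([ 9.77212109e-01,  2.12262546e-01, -2.25316641e-04, -1.02667109e-03]), 'ft_force': array([-0.01354242, -0.0104128 , -0.16849972]), 'ft_torque': array([-0.01882853, -0.00064315, -0.02557175]), 'grip_width': 0.08530586464270802}
[[459.25619424   0.         322.0617835 ]
 [  0.         459.25619424 240.70977657]
 [  0.           0.           1.        ]] [[ 0.88833725  0.27033689 -0.37118041  0.95497371]
 [ 0.4588755  -0.49263674  0.73942026 -0.96417273]
 [ 0.01703547 -0.82718015 -0.56167854  0.75354964]
 [ 0.          0.          0.          1.        ]]
[[525.78620596   0.         325.34111236]
 [  0.         525.78620596 242.26717403]
 [  0.           0.           1.        ]] [[ 0.01323589 -0.99215477  0.12431303  0.33984708]
 [-0.99986896 -0.01429156 -0.00760405 -0.0553967 ]
 [ 0.00932102 -0.12419609 -0.99221391  1.19063887]
 [ 0.          0.          0.          1.        ]]
```

View pics/scene0.png

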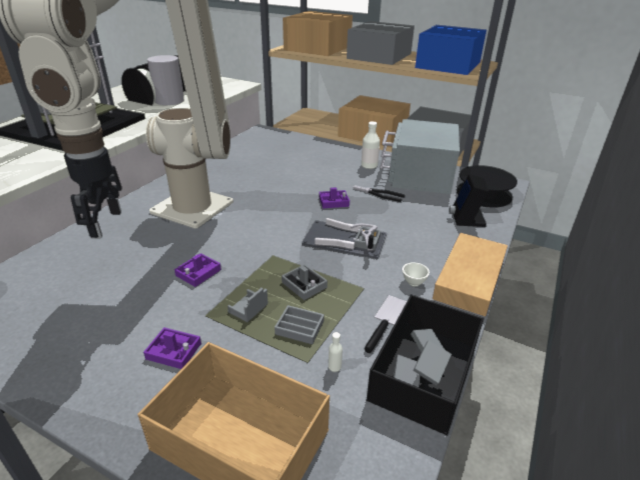

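View pics/top0.png

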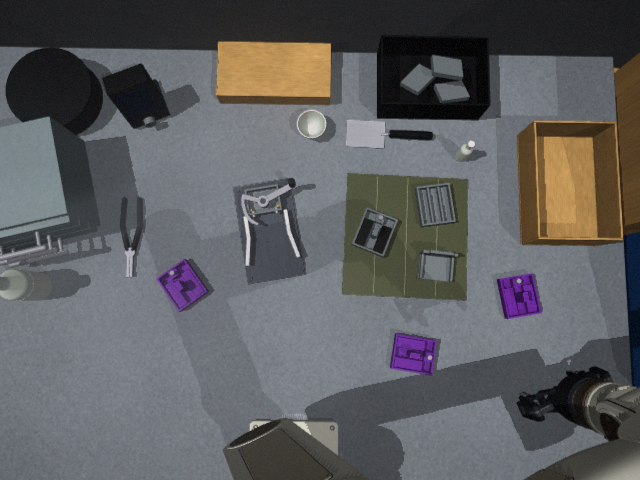

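```bash
python3 - <<'E'
from h import *
p,K,T=load('top0.png')
p=p[:,:,::-1]
a=cv2.resize(p[165:305,225:315],None,fx=4.2,fy=4.2,interpolation=cv2.INTER_CUBIC)
b=cv2.resize(p[165:305,335:475],None,fx=4.2,fy=4.2,interpolation=cv2.INTER_CUBIC)
cv2.imwrite('pics/c1.png',a)
cv2.imwrite('pics/c2.png',b)
p,K,T=load('scene0.png')
p=p[:,:,::-1]
cv2.imwrite('pics/c3.png',cv2.resize(p[180:350,220:420],None,fx=4,fy=3.5,interpolation=cv2.INTER_CUBIC))
E
```

```text
(no output)
```

View pics/c1.png

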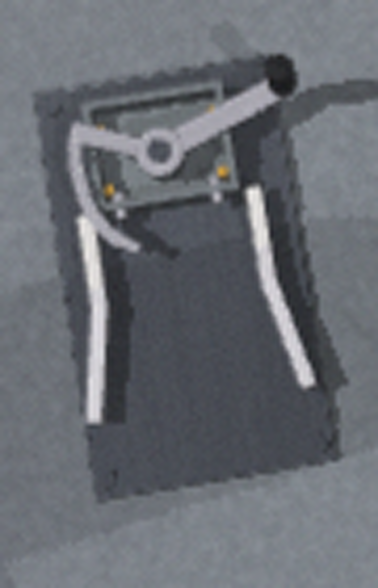

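View pics/c2.png

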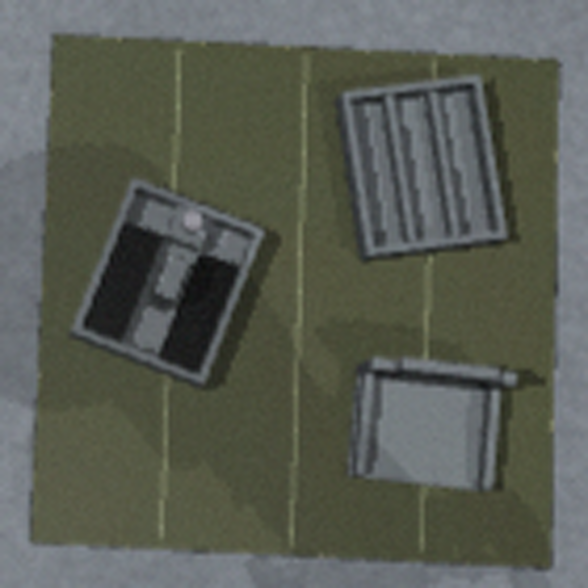

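View pics/c3.png

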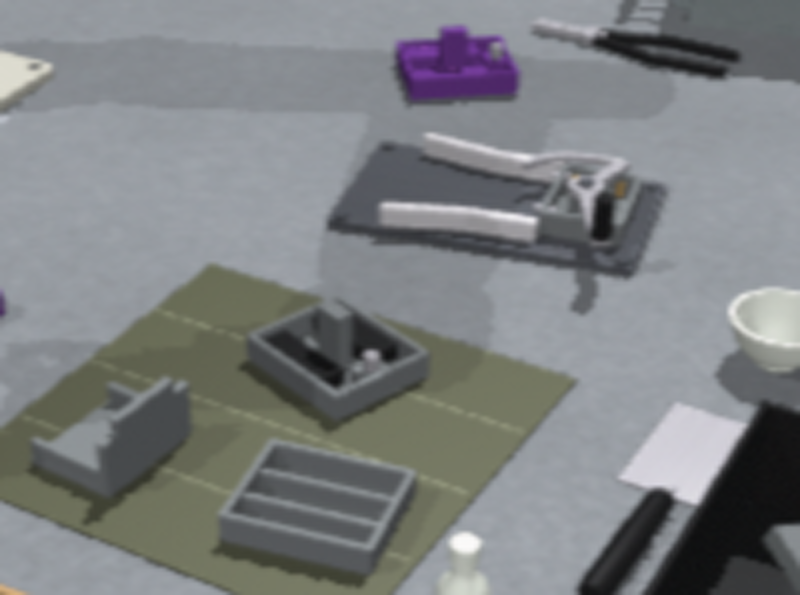

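```bash
cat > m.py <<'E'
from h import *
p,K,T=load('top0.png')
def up(x,y,ox,oy): return ((x+.5)/4.2-.5+ox,(y+.5)/4.2-.5+oy)
# half: rim mask = not green, largest blob in sheet
im=p.astype(int)
sub=im[200:270,345:405]
nong=(np.abs(sub[...,1]-sub[...,2])<14).astype(np.uint8)
n,l,st,_=cv2.connectedComponentsWithStats(nong,connectivity=4)
k=1+st[1:,4].argmax(); print('half blob',st[k])
ys,xs=np.where(l==k)
print(cv2.minAreaRect(np.stack([xs+345,ys+200],1).astype(np.float32)))
C=[up(x,y,335,165) for x,y in [(133,183),(265,230),(208,383),(75,333)]]
W=np.array([ray(c,K,T,.025) for c in C]); print(W.round(4))
print('sides',np.linalg.norm(np.diff(np.vstack([W,W[:1]]),axis=0),axis=1))
ctr=W.mean(0); d=(W[0]-W[3]+W[1]-W[2]); d2=(W[0]-W[1]+W[3]-W[2])
print('half',ctr,np.degrees(np.arctan2(d[1],d[0])),np.degrees(np.arctan2(d2[1],d2[0]))-90)
st=ray(up(193,219,335,165),K,T,.035); print('stud',st, 'dist',np.linalg.norm((st-ctr)[:2]),np.degrees(np.arctan2(*(st-ctr)[1::-1])))
D={'TL':(37,92,.008),'BL':(98,502,.008),'BR':(340,458,.008),'r1':(222,83,.030),'r2':(238,188,.030),'r3':(90,215,.03),'piv':(160,152,.0375),'hand':(280,75,.0755)}
X={k:ray(up(a,b,225,165),K,T,z) for k,(a,b,z) in D.items()}
for k,v in X.items(): print(k,v.round(4))
w=X['TL']-X['BL']; w2=X['BL']-X['BR']; w3=X['r1']-X['r2']
print(np.linalg.norm(w),np.linalg.norm(w2),[np.degrees(np.arctan2(q[1],q[0])) for q in(w,w2,w3)])
h=X['hand']-X['piv']; print(np.linalg.norm(h[:2]),np.degrees(np.arctan2(h[1],h[0])))
# guides white mask
m=((im.min(2)>150)).astype(np.uint8)[205:275,240:305]
n,l,s,_=cv2.connectedComponentsWithStats(m,connectivity=8)
for k in range(1,n):
    if s[k,4]>30:
        ys,xs=np.where(l==k); print(s[k]+[240,205,0,0,0])
        for y in range(ys.min(),ys.max()+1,5):
            q=xs[ys==y]
            if len(q): print(y+205,q.min()+240,q.max()+240, ray((q.mean()+240,y+205),K,T,.026)[:2].round(4))
E
python3 m.py
```

```text
half blob [   6    7   50   51 1583]
((376.12066650390625, 232.4482879638672), (39.18171691894531, 41.96714782714844), 21.801410675048828)
[[ 0.5646 -0.1556  0.025 ]
 [ 0.5401 -0.2264  0.025 ]
 [ 0.4574 -0.1958  0.025 ]
 [ 0.4831 -0.125   0.025 ]]
sides [0.07495944 0.08824286 0.07534049 0.08710295]
half [ 0.51129175 -0.17571755  0.025     ] -20.429304963422137 -19.527919499760273
stud [ 0.54374934 -0.18670124  0.035     ] dist 0.03426567003692229 -18.695891638250238
TL [0.6138 0.148  0.008 ]
BL [0.3909 0.1077 0.008 ]
BR [ 0.4162 -0.0209  0.008 ]
r1 [0.6152 0.0453 0.03  ]
r2 [0.5581 0.0354 0.03  ]
r3 [0.5423 0.1138 0.03  ]
piv [0.5755 0.0766 0.0375]
hand [0.6091 0.0116 0.0755]
0.22650319758872436 0.13113796961526367 [np.float64(10.24886061352109), np.float64(101.11180225142728), np.float64(9.868201427437691)]
0.07322394653291242 -62.686939484604146
[242 205  16  61 234]
205 243 244 [0.5676 0.1209]
210 243 245 [0.5562 0.1194]
215 245 247 [0.5449 0.1145]
220 244 252 [0.5336 0.1097]
225 245 247 [0.5222 0.1138]
230 246 248 [0.5109 0.1112]
235 246 249 [0.4996 0.1097]
240 247 249 [0.4884 0.1082]
245 246 249 [0.4771 0.109 ]
250 246 249 [0.4659 0.1087]
255 246 249 [0.4548 0.1083]
260 246 248 [0.4436 0.1091]
265 246 247 [0.4325 0.1098]
[284 210  16  47 162]
210 284 286 [0.5576 0.0273]
215 284 287 [0.5462 0.0259]
220 285 288 [0.5348 0.0235]
225 286 289 [0.5235 0.021 ]
230 287 289 [0.5122 0.0196]
235 289 291 [0.501  0.0149]
240 291 293 [0.4898 0.0102]
245 292 295 [0.4786 0.0066]
250 294 297 [0.4675 0.0019]
255 296 299 [ 0.4563 -0.0028]
```

```bash
cat >> h.py <<'E'
from scipy.spatial.transform import Rotation as R
DOCK=np.array([.5509,.0720]); DY=np.radians(10.4)
HALF=np.array([.5113,-.1757]); HY=np.radians(-20.0)
def goto(pos,yaw=None):
    s=sensors.get_obs(); r=R.from_quat(s['tool_rot']).as_matrix()
    sh=r.T@(np.array(pos)-s['eef_pos'])*1e3
    y=np.degrees(np.arctan2(r[1,0],r[0,0]))
    print('t %.2f pos'%s['clock'],s['eef_pos'].round(4),'yaw %.2f'%y,'q',s['joint_pos'].round(3),'F',s['ft_force'].round(1),'w %.4f'%s['grip_width'])
    print('tilt',r[2].round(4),'shift mm',sh.round(2))
    if yaw is not None:
        t=(yaw-y+180)%360-180; print('turn units',round(-t/6,3))
def dk(p): # world->dock
    c,s=np.cos(DY),np.sin(DY); d=np.array(p[:2])-DOCK; return np.array([c*d[0]+s*d[1],-s*d[0]+c*d[1]])
def wd(x,y):
    c,s=np.cos(DY),np.sin(DY); return DOCK+[c*x-s*y,s*x+c*y]
def hw(x,y):
    c,s=np.cos(HY),np.sin(HY); return HALF+[c*x-s*y,s*x+c*y]
E
python3 - <<'E'
from h import *
p,K,T=load('top0.png')
up=lambda x,y,ox,oy: ((x+.5)/4.2-.5+ox,(y+.5)/4.2-.5+oy)
print('claw tip dock',dk(ray(up(138,248,225,165),K,T,.0375)), 'corner',dk(ray(up(76,130,225,165),K,T,.0375)))
for a,b in[(370,362),(515,378),(352,470)]: print(ray(up(a,b,335,165),K,T,.06))
g=hw(-.003,0); print(g); goto([*g,.18],160)
# check half in scene view
p,K,T=load('scene0.png'); im=p[:,:,::-1].copy()
for x,y,z in [(.045,.038,.025),(.045,-.038,.025),(-.045,-.038,.025),(-.045,.038,.025),(.008,0,.055),(-.014,0,.055),(.033,0,.035)]:
    u=proj([*hw(x,y),z],K,T); cv2.circle(im,tuple(int(round(v*16)) for v in u),12,(0,0,255),-1,shift=4)
for x,y,z in [(.0,.038,.030),(0,-.038,.030),(.060,-.038,.030),(0,.0415,.026),(0,-.0415,.026),(-.05,-.0415,.026),(-.05,.0415,.026),(-.15,.065,.008),(-.15,-.065,.008),(.075,-.065,.008),(.025,0,.0375)]:
    u=proj([*wd(x,y),z],K,T); cv2.circle(im,tuple(int(round(v*16)) for v in u),12,(0,255,0),-1,shift=4)
cv2.imwrite('pics/c4.png',cv2.resize(im[180:350,220:420],None,fx=4,fy=3.5,interpolation=cv2.INTER_CUBIC))
E
```

```text
claw tip dock [-0.02406247  0.01946193] corner [0.04414858 0.04228483]
[ 0.46589114 -0.27526612  0.06      ]
[ 0.45865771 -0.35008863  0.06      ]
[ 0.4100573  -0.26547633  0.06      ]
[ 0.50848092 -0.17467394]
t 0.10 pos [ 0.2072 -0.4545  0.3031] yaw 24.51 q [-1.143  0.241  0.004  1.335  0.     1.571] F [ 0.4 -0.1 -0.2] w 0.0854
tilt [ 0.     -0.0019 -1.    ] shift mm [ 390.19 -129.43  123.35]
turn units -22.582
```

View pics/c4.png

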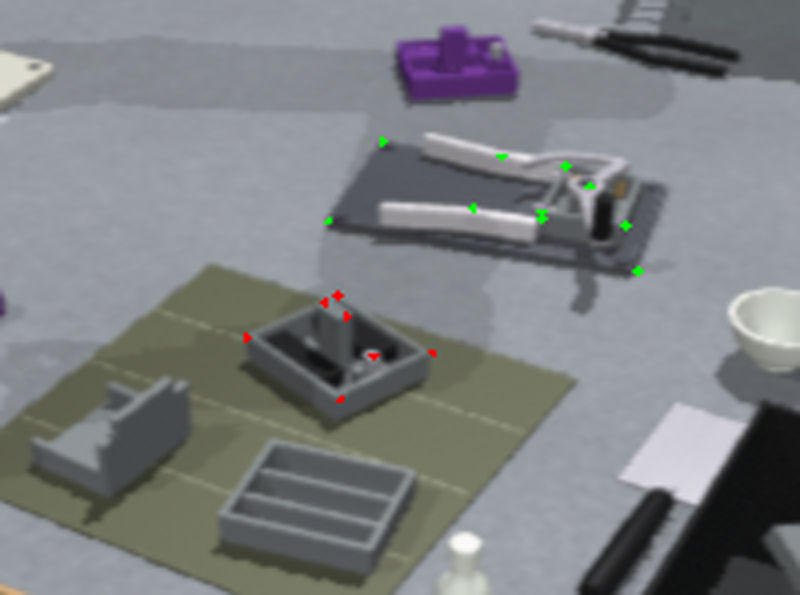

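```bash
python3 -m inch '[0.2,195,-65,20,-11.3, 0.2,195,-65,20,-11.3, 0.2,195,-65,20,-11.3, 0.2,195,-65,20,-11.3, 0.2,195,-65,20,-11.3, 0.2,195,-65,20,-11.3, 0.2,195,-65,20,-11.3, 0.2,195,-65,20,-11.3]'; python3 - <<'E'
from h import *
goto([*hw(-.003,0),.18],160)
E
```

```text
clock: 0.9
eef_pos: [0.3579, -0.3144, 0.2834]
tool_rot: [0.69, 0.724, -0.0, -0.001]
ft_force: [0.1, -0.0, 0.1]
grip_width: 0.051
t 0.90 pos [ 0.3579 -0.3144  0.2834] yaw 92.70 q [-0.721  0.205 -0.095  1.272 -0.     0.803] F [ 0.1 -0.   0.1] w 0.0510
tilt [ 8.e-04 -9.e-04 -1.e+00] shift mm [132.37 157.03 103.35]
turn units -11.217
```

```bash
python3 -m inch '[0.2,132.5,157,103,-11.2, 0.2,132.5,157,103,-11.2, 0.2,132.5,157,103,-11.2, 0.2,132.5,157,103,-11.2, 0.2,132.5,157,103,-11.2, 0.2,132.5,157,103,-11.2, 0.2,132.5,157,103,-11.2, 0.2,132.5,157,103,-11.2]'; python3 -m inch '[0.2,0,0,0,0, 0.2,0,0,0,0]';python3 - <<'E'
from h import *
goto([*hw(-.003,0),.103],160)
snap('top','top1.png');snap('scene','scene1.png')
p,K,T=load('top1.png');cv2.imwrite('pics/c5.png',cv2.resize(p[150:310,330:490,::-1],None,fx=3.5,fy=3.5,interpolation=cv2.INTER_CUBIC))
p,K,T=load('scene1.png');cv2.imwrite('pics/c6.png',cv2.resize(p[180:350,220:420,::-1],None,fx=3.5,fy=3.5,interpolation=cv2.INTER_CUBIC))
E
```

```text
clock: 1.7
eef_pos: [0.5093, -0.1755, 0.1799]
tool_rot: [0.175, 0.985, 0.0, -0.001]
ft_force: [0.2, -0.1, 0.2]
grip_width: 0.0513
clock: 1.9
eef_pos: [0.5092, -0.1761, 0.1806]
tool_rot: [0.179, 0.984, 0.0, -0.0]
ft_force: [-0.2, 1.0, 0.4]
grip_width: 0.0511
t 1.90 pos [ 0.5092 -0.1761  0.1806] yaw 159.36 q [-0.333  0.401 -0.103  1.067  0.     0.027] F [-0.2  1.   0.4] w 0.0511
tilt [ 7.e-04 -0.e+00 -1.e+00] shift mm [ 1.14  1.11 77.59]
turn units -0.107
```

View pics/c6.png

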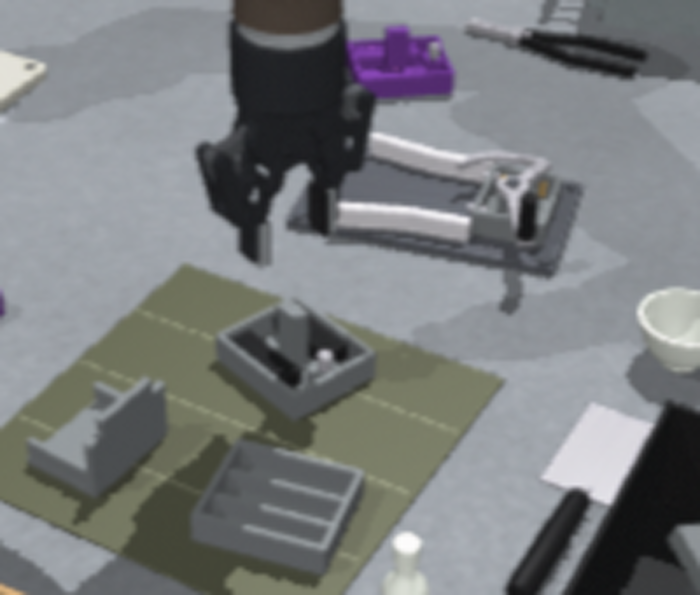

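The scene view shows the gripper above the half with its fingers straddling the fin line. I'm going down to grip it.

```bash
python3 -m inch '[0.2,1,1,30,-0.1, 0.2,1,1,55,-0.1, 0.2,1,1,70,-0.1, 0.2,1,1,77.5,-0.1, 0.2,1,1,77.5,-0.1, 0.2,1,1,77.5,-0.1]'; python3 - <<'E'
from h import *
goto([*hw(-.003,0),.103],160)
p=snap('scene','scene2.png')['pixels'];cv2.imwrite('pics/c7.png',cv2.resize(p[180:350,220:420,::-1],None,fx=3.5,fy=3.5,interpolation=cv2.INTER_CUBIC))
E
```

```text
clock: 2.6
eef_pos: [0.5093, -0.1751, 0.1041]
tool_rot: [0.173, 0.985, -0.0, 0.001]
ft_force: [-0.3, -0.5, 0.4]
grip_width: 0.0513
t 2.60 pos [ 0.5093 -0.1751  0.1041] yaw 160.08 q [-0.331  0.484 -0.199  0.886 -0.     0.016] F [-0.3 -0.5  0.4] w 0.0513
tilt [-0.0011 -0.     -1.    ] shift mm [0.95 0.13 1.07]
turn units 0.014
```

View pics/c7.png

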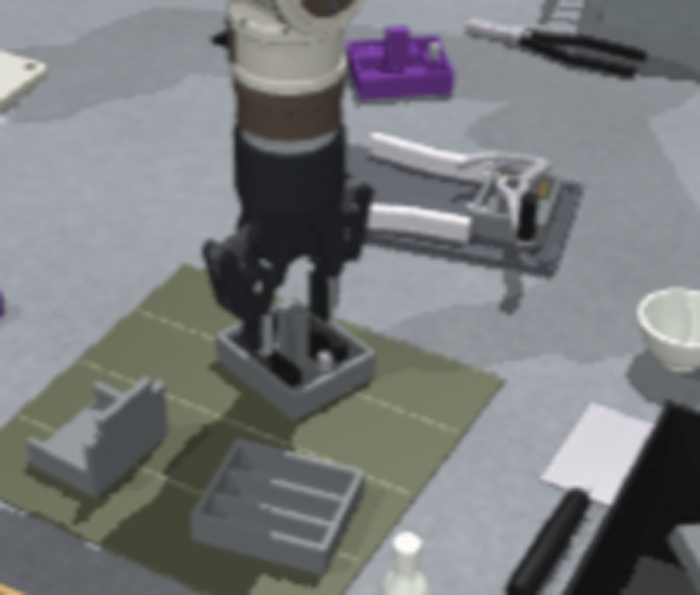

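The fingers are on both sides of the fin (around 285, 320 in the crop), so I'm closing.

```bash
python3 -m inch '[-1,0.9,0,1,0, -1,0.9,0,1,0, -1,0.9,0,1,0, -1,0.9,0,1,0, -1,0.9,0,1,0, -1,0.9,0,1,0, -1,0.9,0,1,0]'; python3 - <<'E'
from h import *
goto([*hw(-.003,0),.103],160)
E
```

```text
clock: 3.35
eef_pos: [0.5085, -0.1744, 0.1032]
tool_rot: [0.173, 0.985, 0.0, 0.001]
ft_force: [-1.0, 3.0, 6.1]
grip_width: 0.0105
t 3.35 pos [ 0.5085 -0.1744  0.1032] yaw 160.12 q [-0.331  0.484 -0.203  0.883  0.001  0.016] F [-1.   3.   6.1] w 0.0105
tilt [-1.3e-03  8.0e-04 -1.0e+00] shift mm [-0.09 -0.26  0.21]
turn units 0.021
```

```bash
python3 -m inch '[-1,0,0,-10,0, -1,0,0,-30,0, -1,0,0,-60,0, -1,0,0,-85,0, -1,0,0,-85,0, -1,0,0,-85,0]'; python3 - <<'E'
from h import *
p=snap('scene','scene3.png')['pixels'];cv2.imwrite('pics/c8.png',cv2.resize(p[130:350,200:420,::-1],None,fx=2.7,fy=2.7,interpolation=cv2.INTER_CUBIC))
p=snap('top','top3.png')['pixels'];cv2.imwrite('pics/c9.png',cv2.resize(p[165:305,335:475,::-1],None,fx=4.2,fy=4.2,interpolation=cv2.INTER_CUBIC))
goto([*wd(-.030-.048,0),.188],190.4)
E
```

```text
clock: 3.95
eef_pos: [0.5076, -0.1746, 0.1868]
tool_rot: [0.173, 0.985, -0.0, -0.0]
ft_force: [0.6, 0.4, -4.5]
grip_width: 0.0105
t 4.05 pos [ 0.5066 -0.1742  0.1854] yaw 160.10 q [-0.331  0.393 -0.102  1.08  -0.     0.016] F [-0.1  0.7 -3.7] w 0.0108
tilt [ 4.1e-03 -3.0e-04 -1.0e+00] shift mm [109.52 207.26  -2.26]
turn units -5.049
```

View pics/c8.png

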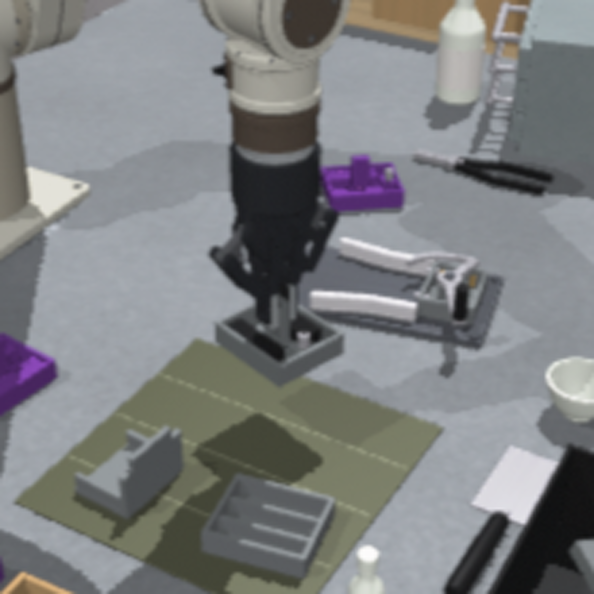

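View pics/c9.png

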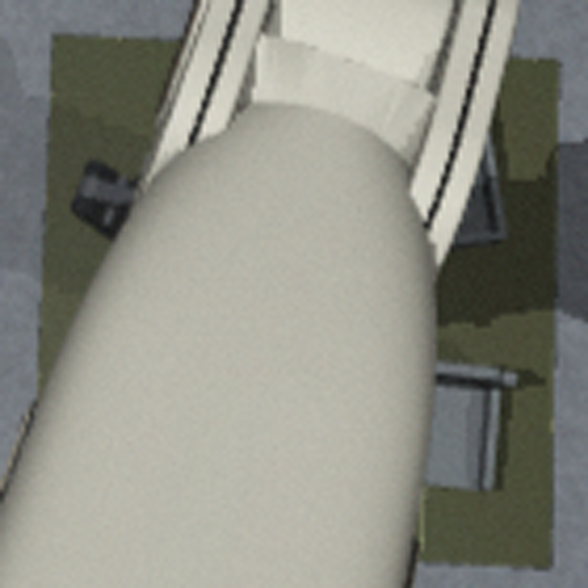

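The half is lifted level in the gripper, and its shadow shows clear of the sheet. Next I'll carry it over the fixture mouth.

```bash
python3 -m inch '[-1,8,15,0,-0.4, -1,24,45,0,-1.2, -1,42,80,0,-2, -1,60,115,0,-2.8, -1,79,150,-2,-3.6, -1,97,183,-2,-4.5, -1,109.5,207,-2,-5.05, -1,109.5,207,-2,-5.05]'; python3 -m inch '[-1,0,0,0,0, -1,0,0,0,0, -1,0,0,0,0]'; python3 - <<'E'
from h import *
p=snap('scene','scene4.png')['pixels'];cv2.imwrite('pics/c10.png',cv2.resize(p[100:280,250:440,::-1],None,fx=3.2,fy=3.2,interpolation=cv2.INTER_CUBIC))
goto([*wd(-.030-.048,0),.111],190.4)
E
```

```text
clock: 4.85
eef_pos: [0.4735, 0.0609, 0.1881]
tool_rot: [-0.094, 0.996, 0.001, -0.002]
ft_force: [0.2, -0.5, -3.6]
grip_width: 0.0108
clock: 5.15
eef_pos: [0.4753, 0.0566, 0.189]
tool_rot: [-0.09, 0.996, -0.0, -0.0]
ft_force: [1.0, 0.5, -4.1]
grip_width: 0.0107
t 5.20 pos [0.4754 0.0565 0.1891] yaw -169.68 q [ 0.118  0.284 -0.251  1.036 -0.    -0.062] F [-0.2 -0.1 -4.4] w 0.0110
tilt [ 6.e-04 -0.e+00 -1.e+00] shift mm [ 0.89  1.64 78.13]
turn units -0.014
```

View pics/c10.png

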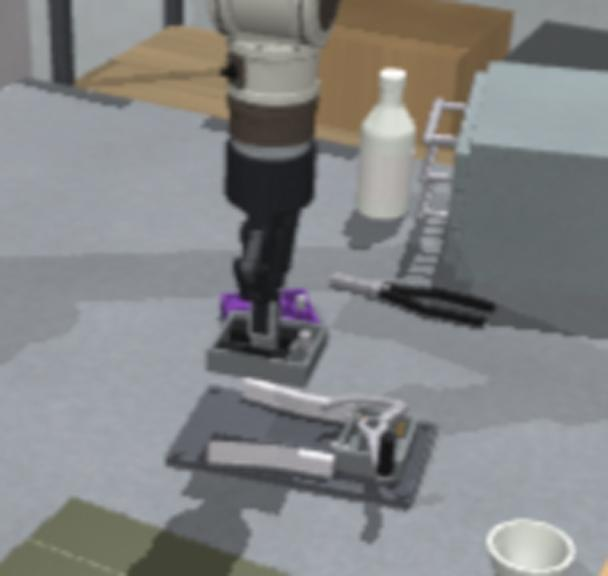

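The half is above the fixture mouth with the stud end towards the rear half. I'll lower it to about 10 mm above the plate and check again.

```bash
python3 -m inch '[-1,1,1.6,20,0, -1,1,1.6,45,0, -1,1,1.6,65,0, -1,1,1.6,71,0, -1,1,1.6,71,0, -1,1,1.6,71,0]'; python3 - <<'E'
from h import *
p=snap('scene','scene5.png')['pixels'];cv2.imwrite('pics/c10.png',cv2.resize(p[190:270,290:410,::-1],None,fx=6,fy=6,interpolation=cv2.INTER_CUBIC))
p=snap('top','top5.png')['pixels'];cv2.imwrite('pics/c11.png',cv2.resize(p[165:305,225:315,::-1],None,fx=4.2,fy=4.2,interpolation=cv2.INTER_CUBIC))
goto([*wd(-.030-.048,0),.109],190.4)
E
```

```text
clock: 5.8
eef_pos: [0.475, 0.0585, 0.1192]
tool_rot: [-0.09, 0.996, 0.0, 0.001]
ft_force: [1.1, -0.0, -4.5]
grip_width: 0.011
t 5.90 pos [0.4752 0.0587 0.1196] yaw -169.61 q [ 0.123  0.365 -0.346  0.857  0.    -0.059] F [ 0.  -0.3 -4.3] w 0.0112
tilt [-2.6e-03 -1.0e-04 -1.0e+00] shift mm [ 1.19 -0.55 10.61]
turn units -0.002
```

View pics/c10.png

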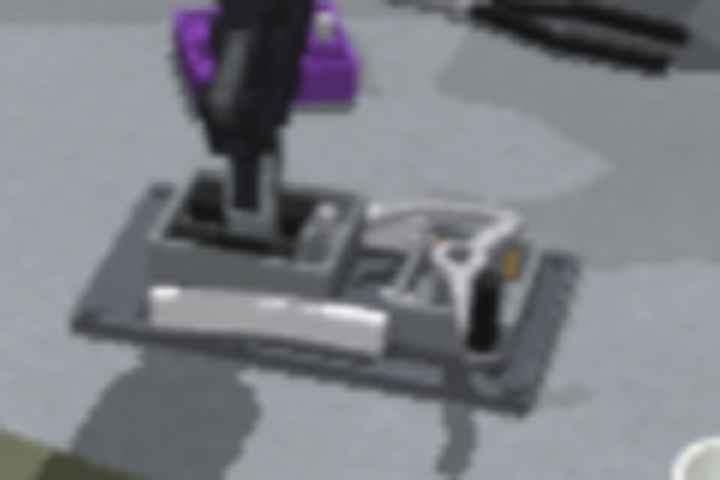

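View pics/c11.png

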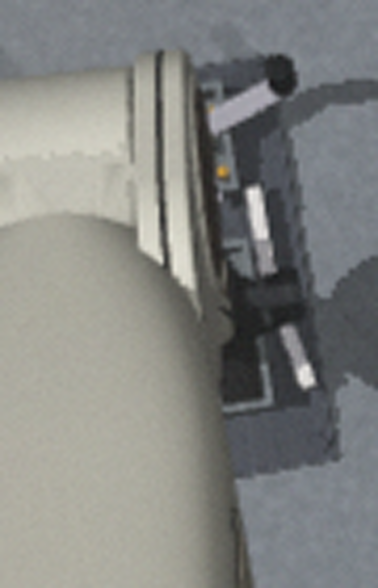

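```bash
python3 - <<'E'
from h import *
p,K,T=load('top5.png')
f=lambda x,y,s,ox,oy:((x+.5)/s-.5+ox,(y+.5)/s-.5+oy)
print(dk(ray(f(271,404,4.2,225,165),K,T,.0412)))
p,K,T=load('scene5.png')
for q in[(368,194),(330,270),(150,240),(200,173)]: print(dk(ray(f(*q,6,290,190),K,T,.0412)))
# expected pixel with nominal
for x,y in[(-.03,.038),(-.03,-.038),(-.12,-.038),(-.12,.038)]:
    u=proj([*wd(x,y),.0412],K,T); print((u-[290,190]+.5)*6-.5)
E
```

```text
[-0.11771494 -0.03675305]
[-0.03133223  0.03626572]
[-0.03196653 -0.03529546]
[-0.12016774 -0.03725594]
[-0.11528003  0.0289778 ]
[371.48536797 192.68581588]
[332.60389059 273.74158418]
[149.86094966 240.86253558]
[196.17989032 162.48046439]
```

```bash
python3 -m inch '[-1,1,-0.4,5,0, -1,1,-0.4,8,0, -1,1,-0.4,10,0, -1,1,-0.4,11.5,0, -1,1,-0.4,11.5,0, -1,1,-0.4,11.5,0]'; python3 - <<'E'
from h import *
goto([*wd(-.048,0),.109],190.4)
E
```

```text
clock: 6.5
eef_pos: [0.473, 0.0581, 0.1082]
tool_rot: [-0.091, 0.996, -0.0, 0.0]
ft_force: [-3.9, -0.9, 8.5]
grip_width: 0.0106
t 6.50 pos [0.473  0.0581 0.1082] yaw -169.58 q [ 0.122  0.379 -0.363  0.829 -0.    -0.06 ] F [-3.9 -0.9  8.5] w 0.0106
tilt [-2.e-04 -1.e-04 -1.e+00] shift mm [-31.1   -0.41  -0.79]
turn units 0.003
```

Contact with the plate. I'm easing the pressure and sliding in.

```bash
python3 -m inch '[-1,0,-0.2,-0.7,0, -1,-4,-0.2,-0.7,0, -1,-8,-0.4,-0.7,0, -1,-13,-0.4,-0.7,0, -1,-18,-0.4,-0.7,0, -1,-23,-0.4,-0.7,0, -1,-23,-0.4,-0.7,0]'; python3 - <<'E'
from h import *
goto([*wd(-.048,0),.109],190.4)
E
```

```text
clock: 7.2
eef_pos: [0.4957, 0.0619, 0.1082]
tool_rot: [-0.091, 0.996, -0.0, -0.0]
ft_force: [-3.7, -1.1, 6.1]
grip_width: 0.0108
t 7.20 pos [0.4957 0.0619 0.1082] yaw -169.58 q [ 0.124  0.417 -0.301  0.854 -0.    -0.058] F [-3.7 -1.1  6.1] w 0.0108
tilt [ 7.e-04 -0.e+00 -1.e+00] shift mm [-8.08 -0.02 -0.81]
turn units 0.003
```

```bash
python3 -m inch '[-1,-1.5,0,-0.4,0, -1,-3,0,-0.4,0, -1,-4.5,0,-0.4,0, -1,-4.5,0,-0.4,0]'; python3 -c "
from h import *
goto([*wd(-.048,0),.109],190.4)"; python3 -m inch '[-1,-1,0,0,0, -1,-2,0,0,0, -1,-2,0,0,0]';  python3 - <<'E'
from h import *
goto([*wd(-.048,0),.109],190.4)
p=snap('scene','scene6.png')['pixels'];cv2.imwrite('pics/c12.png',cv2.resize(p[190:270,290:410,::-1],None,fx=6,fy=6,interpolation=cv2.INTER_CUBIC))
E
```

```text
clock: 7.6
eef_pos: [0.4989, 0.0625, 0.1082]
tool_rot: [-0.091, 0.996, -0.0, -0.002]
ft_force: [-7.8, -1.2, 6.8]
grip_width: 0.0109
t 7.60 pos [0.4989 0.0625 0.1082] yaw -169.59 q [ 0.125  0.423 -0.29   0.861 -0.    -0.057] F [-7.8 -1.2  6.8] w 0.0109
tilt [ 3.3e-03 -1.0e-04 -1.0e+00] shift mm [-4.84  0.   -0.8 ]
turn units 0.002
clock: 7.9
eef_pos: [0.4997, 0.0626, 0.1083]
tool_rot: [-0.091, 0.996, -0.0, -0.003]
ft_force: [-10.0, -2.6, 9.0]
grip_width: 0.0107
t 7.90 pos [0.4997 0.0626 0.1083] yaw -169.59 q [ 0.125  0.426 -0.286  0.865 -0.    -0.057] F [-10.   -2.6   9. ] w 0.0107
tilt [ 5.6e-03 -1.0e-04 -1.0e+00] shift mm [-4.07 -0.01 -0.76]
turn units 0.002
```

View pics/c12.png

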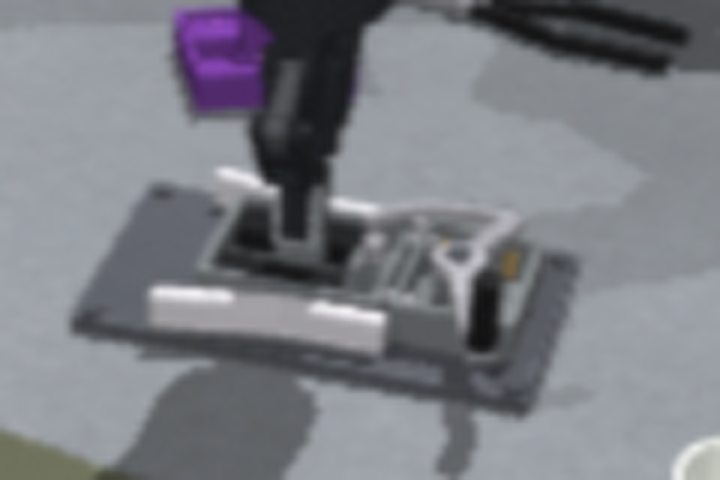

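```bash
python3 -m inch '[-1,0,0,-0.8,0, -1,-1.5,0,-0.8,0, -1,-3,0,-0.8,0, -1,-3,0,-0.8,0]'; python3 -c "
from h import *
goto([*wd(-.048,0),.109],190.4)"; python3 -m inch '[-1,-1,0,0,0, -1,-2,0,0,0, -1,-2,0,0,0]';  python3 - <<'E'
from h import *
goto([*wd(-.048,0),.109],190.4)
p=snap('scene','scene7.png')['pixels'];cv2.imwrite('pics/c13.png',cv2.resize(p[190:270,290:410,::-1],None,fx=6,fy=6,interpolation=cv2.INTER_CUBIC))
E
```

```text
clock: 8.35
eef_pos: [0.5037, 0.0633, 0.1083]
tool_rot: [-0.091, 0.996, -0.0, -0.002]
ft_force: [-6.5, -1.6, 3.8]
grip_width: 0.0107
t 8.35 pos [0.5037 0.0633 0.1083] yaw -169.58 q [ 0.125  0.431 -0.276  0.868 -0.    -0.057] F [-6.5 -1.6  3.8] w 0.0107
tilt [ 4.3e-03 -2.0e-04 -1.0e+00] shift mm [-0.02  0.02 -0.71]
turn units 0.003
clock: 8.65
eef_pos: [0.504, 0.0634, 0.1084]
tool_rot: [-0.091, 0.996, -0.0, -0.004]
ft_force: [-11.5, -3.9, 8.7]
grip_width: 0.0108
t 8.65 pos [0.504  0.0634 0.1084] yaw -169.58 q [ 0.125  0.434 -0.272  0.873 -0.001 -0.056] F [-11.5  -3.9   8.7] w 0.0108
tilt [ 7.7e-03 -2.0e-04 -1.0e+00] shift mm [ 0.31  0.03 -0.63]
turn units 0.003
```

View pics/c13.png

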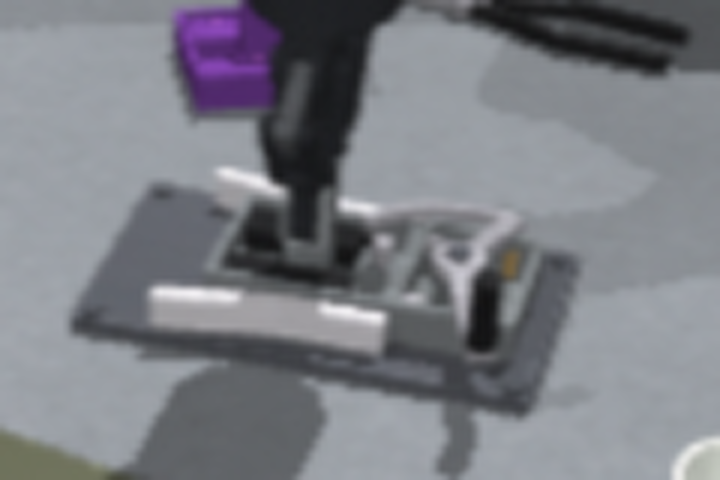

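The faces have met: 2 mm more command gave only 0.3 mm of motion and about 5 N more force. Now I'll release and rise.

```bash
python3 -m inch '[-1,1.2,0,-0.5,0, -0.2,1.2,0,-0.5,0, -0.2,1.2,0,-0.5,0, -0.2,1.2,0,-0.5,0, -0.2,1.2,0,-0.5,0]'; python3 -m inch '[-0.2,0,0,-20,0, -0.2,0,0,-50,0, -0.2,0,0,-90,0, -0.2,0,0,-90,0, -0.2,0,0,-90,0]'; python3 - <<'E'
from h import *
goto([*wd(-.048,0),.2],190.4)
p=snap('scene','scene8.png')['pixels'];cv2.imwrite('pics/c14.png',cv2.resize(p[190:270,290:410,::-1],None,fx=6,fy=6,interpolation=cv2.INTER_CUBIC))
E
```

```text
clock: 9.2
eef_pos: [0.507, 0.0639, 0.1096]
tool_rot: [-0.091, 0.996, 0.0, 0.001]
ft_force: [0.3, 0.9, -0.2]
grip_width: 0.0339
clock: 9.7
eef_pos: [0.5072, 0.0639, 0.2006]
tool_rot: [-0.091, 0.996, 0.0, 0.002]
ft_force: [-0.6, -0.5, -0.5]
grip_width: 0.0344
t 9.70 pos [0.5072 0.0639 0.2006] yaw -169.59 q [ 0.125  0.329 -0.153  1.084 -0.    -0.056] F [-0.6 -0.5 -0.5] w 0.0344
tilt [-3.9e-03 -2.0e-04 -1.0e+00] shift mm [3.55 0.07 0.62]
turn units 0.002
```

View pics/c14.png

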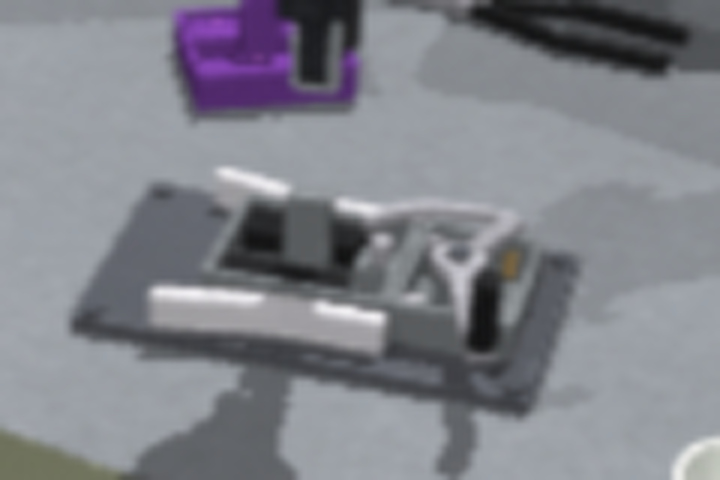

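```bash
python3 - <<'E'
from h import *
p,K,T=load('scene8.png')
im=p.astype(int); m=(im.max(2)<45).astype(np.uint8)[225:255,362:380]
n,l,s,c=cv2.connectedComponentsWithStats(m); print(s+[362,225,0,0,0],c+[362,225])
A=wd(.025,0)
for cam in (0,.03,.06,.1):
    a=np.radians(-75)+cam+DY; P=A+.075*np.array([np.cos(a),np.sin(a)])
    print(cam,P,[proj([*P,z],K,T).round(2) for z in(.0375,.0565,.0755)])
p,K,T=load('top0.png'); im=p.astype(int); m=(im.max(2)<40).astype(np.uint8)[172:195,280:302]
n,l,s,c=cv2.connectedComponentsWithStats(m); print(s+[280,172,0,0,0],c+[280,172])
for cam in (0,.03,.06,.1):
    a=np.radians(-75)+cam+DY; P=A+.075*np.array([np.cos(a),np.sin(a)])
    print(cam,[proj([*P,z],K,T).round(2) for z in(.0375,.0565,.0755)])
E
```

```text
[[362 225  18  30 500]
 [368 237   5  11  40]] [[370.516 239.266]
 [370.3   242.425]]
0 [0.60765942 0.00876283] [array([368.24, 247.73]), array([368.75, 241.97]), array([369.28, 236.1 ])]
0.03 [0.60967715 0.00975828] [array([369.06, 247.75]), array([369.59, 241.99]), array([370.12, 236.12])]
0.06 [0.6116641 0.0108138] [array([369.89, 247.75]), array([370.42, 241.99]), array([370.96, 236.13])]
0.1 [0.61426243 0.01231295] [array([370.98, 247.74]), array([371.52, 241.98]), array([372.07, 236.12])]
[[280 172  22  23 492]
 [289 183   6   4  14]] [[290.46544715 182.95325203]
 [291.71428571 184.64285714]]
0 [array([293.46, 187.13]), array([293.03, 185.17]), array([292.57, 183.13])]
0.03 [array([293.04, 186.25]), array([292.59, 184.26]), array([292.13, 182.21])]
0.06 [array([292.59, 185.37]), array([292.13, 183.37]), array([291.67, 181.31])]
0.1 [array([291.94, 184.22]), array([291.48, 182.21]), array([291.  , 180.13])]
```

```bash
python3 - <<'E'
from h import *
goto([.611,.0105,.2],118.3)
E
```

```text
t 9.75 pos [0.5062 0.0638 0.1993] yaw -169.59 q [ 0.125  0.331 -0.155  1.084 -0.    -0.056] F [-0.1  0.2 -0.6] w 0.0340
tilt [-8.e-04 -1.e-04 -1.e+00] shift mm [-93.42 -71.35  -0.59]
turn units 12.019
```

```bash
python3 -m inch '[-0.2,-30,-22,0,4, -0.2,-60,-45,0,8, -0.2,-93.5,-71,0,12, -0.2,-93.5,-71,0,12, -0.2,-93.5,-71,0,12, -0.2,-93.5,-71,0,12, -0.2,-93.5,-71,0,12, -0.2,-93.5,-71,0,12]'; python3 -m inch '[-0.2,0,0,0,0, -0.2,0,0,0,0, -0.2,0,0,0,0, -0.2,0,0,0,0]';  python3 - <<'E'
from h import *
goto([.611,.0105,.1145],118.3)
p=snap('scene','scene9.png')['pixels'];cv2.imwrite('pics/c15.png',cv2.resize(p[150:270,290:450,::-1],None,fx=4.5,fy=4.5,interpolation=cv2.INTER_CUBIC))
E
```

```text
clock: 10.55
eef_pos: [0.61, 0.0108, 0.1969]
tool_rot: [0.49, 0.872, -0.001, -0.002]
ft_force: [0.2, 0.2, -0.3]
grip_width: 0.0344
clock: 10.95
eef_pos: [0.6108, 0.0108, 0.199]
tool_rot: [0.487, 0.873, -0.0, -0.0]
ft_force: [-1.3, -0.4, -0.6]
grip_width: 0.0339
t 10.95 pos [0.6108 0.0108 0.199 ] yaw 121.73 q [0.018 0.519 0.139 1.191 0.    1.035] F [-1.3 -0.4 -0.6] w 0.0339
tilt [ 3.e-04 -4.e-04 -1.e+00] shift mm [-4.400e-01  7.000e-02  8.448e+01]
turn units 0.571
```

View pics/c15.png

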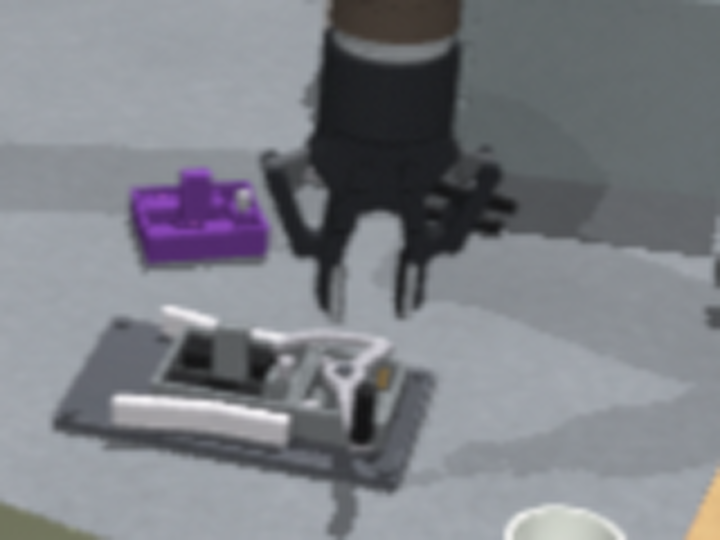

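The gripper is over the handle (crop 365, 410) with the fingers on both sides of it, so I'm descending.

```bash
python3 -m inch '[-0.2,-0.4,0,25,0.57, -0.2,-0.4,0,45,0.57, -0.2,-0.4,0,60,0.57, -0.2,-0.4,0,75,0.57, -0.2,-0.4,0,83,0.57, -0.2,-0.4,0,84,0.57, -0.2,-0.4,0,84,0.57]';  python3 - <<'E'
from h import *
goto([.611,.0105,.1145],118.3)
p=snap('scene','scene10.png')['pixels'];cv2.imwrite('pics/c16.png',cv2.resize(p[150:270,290:450,::-1],None,fx=4.5,fy=4.5,interpolation=cv2.INTER_CUBIC))
E
```

```text
clock: 11.7
eef_pos: [0.6113, 0.0105, 0.1156]
tool_rot: [0.513, 0.858, 0.0, 0.0]
ft_force: [0.5, -0.2, 0.8]
grip_width: 0.0345
t 11.70 pos [0.6113 0.0105 0.1156] yaw 118.25 q [0.017 0.593 0.031 1.008 0.    1.095] F [ 0.5 -0.2  0.8] w 0.0345
tilt [-2.e-04  3.e-04 -1.e+00] shift mm [ 0.13 -0.26  1.11]
turn units -0.008
```

View pics/c16.png

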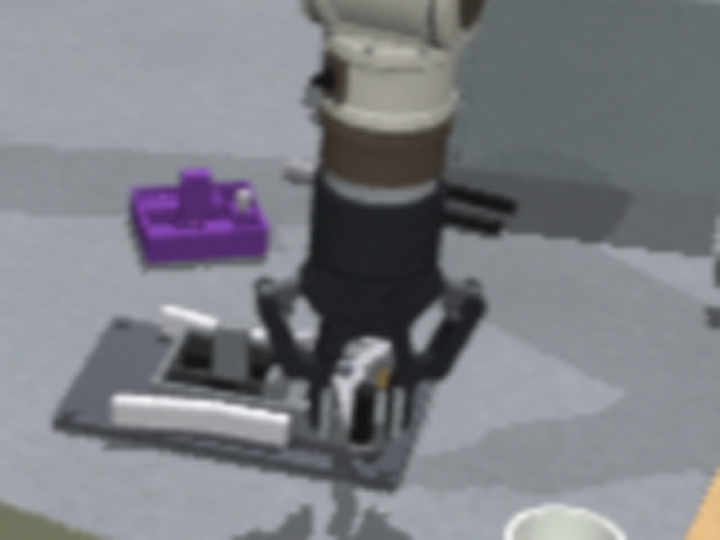

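```bash
python3 -m inch '[-1,0,0,0.5,0, -1,0,0,0.5,0, -1,0,0,0.5,0, -1,0,0,0.5,0, -1,0,0,0.5,0]';  python3 - <<'E'
from h import *
goto([.611,.0105,.1145],118.3)
s=sensors.get_obs(); r=R.from_quat(s['tool_rot']).as_matrix(); A=wd(.025,0)
v=s['eef_pos'][:2]-A; a0=np.arctan2(v[1],v[0]); print('rad',np.linalg.norm(v),'cam',a0-DY+np.radians(75))
P0=A+.075*np.array([np.cos(a0),np.sin(a0)])
for d in range(7,92,7):
    a=a0+np.radians(d); P=A+.075*np.array([np.cos(a),np.sin(a)])
    print(d,(r.T@np.array([*(P-P0),0])*1e3)[:2].round(1),round(-d/6,2))
E
```

```text
clock: 12.25
eef_pos: [0.612, 0.0105, 0.1159]
tool_rot: [0.513, 0.858, 0.001, 0.001]
ft_force: [1.0, 0.0, 6.4]
grip_width: 0.0135
t 12.25 pos [0.612  0.0105 0.1159] yaw 118.24 q [ 0.017  0.593  0.031  1.007 -0.     1.095] F [1.  0.  6.4] w 0.0135
tilt [-0.0012  0.0023 -1.    ] shift mm [ 0.46 -0.85  1.43]
turn units -0.01
rad 0.07542439538113982 cam 0.061403169464808505
7 [0.7 9.1] -1.17
14 [ 2.4 18.1] -2.33
21 [ 5.3 26.8] -3.5
28 [ 9.2 35.1] -4.67
35 [14.1 42.9] -5.83
42 [19.9 50. ] -7.0
49 [26.5 56.3] -8.17
56 [33.8 61.8] -9.33
63 [41.7 66.3] -10.5
70 [50.2 69.9] -11.67
77 [59.  72.4] -12.83
84 [68.  73.8] -14.0
91 [77.2 74.1] -15.17
```

```bash
python3 -m inch '[-1,0.2,4.6,-0.5,-0.58, -1,0.7,9.1,-0.5,-1.17, -1,1.4,13.6,-0.5,-1.75, -1,2.4,18.1,-0.5,-2.33, -1,3.7,22.5,-0.5,-2.92, -1,5.3,26.8,-0.5,-3.5, -1,5.3,26.8,-0.5,-3.5]';  cat > cam.py <<'E'
from h import *
import sys
goto([.611,.0105,.1145])
s=sensors.get_obs(); r=R.from_quat(s['tool_rot']).as_matrix(); A=wd(.025,0)
v=s['eef_pos'][:2]-A; a0=np.arctan2(v[1],v[0]); print('rad',np.linalg.norm(v),'cam',a0-DY+np.radians(75), 'tool-yaw err deg',(np.degrees(np.arctan2(r[1,0],r[0,0])-a0)-180+180)%360-180)
t=np.array([-np.sin(a0),np.cos(a0)]); print('F tang %.1f rad %.1f'%(s['ft_force'][:2]@t, s['ft_force'][:2]@v/np.linalg.norm(v)))
for d in range(7,64,7):
    a=a0+np.radians(d); P=A+.075*np.array([np.cos(a),np.sin(a)])
    print(d,(r.T@np.array([*P,s['eef_pos'][2]]-s['eef_pos'])*1e3)[:2].round(1),round(-d/6,2),'cam',round(a-DY+np.radians(75),3))
E
python3 cam.py
```

```text
clock: 12.95
eef_pos: [0.6334, 0.028, 0.116]
tool_rot: [0.348, 0.937, 0.0, 0.001]
ft_force: [3.1, -0.6, 4.1]
grip_width: 0.0133
t 12.95 pos [0.6334 0.028  0.116 ] yaw 139.25 q [ 0.044  0.631  0.102  1.039 -0.     0.756] F [ 3.1 -0.6  4.1] w 0.0133
tilt [-0.0022  0.0018 -1.    ] shift mm [  5.57 -27.93   1.41]
rad 0.07556504970880348 cam 0.43076892431485325 tool-yaw err deg -0.8337809595307988
F tang 1.6 rad 2.7
7 [1.3 9.1] -1.17 cam 0.553
14 [ 3.1 18.1] -2.33 cam 0.675
21 [ 5.9 26.8] -3.5 cam 0.797
28 [ 9.9 35.1] -4.67 cam 0.919
35 [14.8 42.8] -5.83 cam 1.042
42 [20.6 49.9] -7.0 cam 1.164
49 [27.2 56.2] -8.17 cam 1.286
56 [34.5 61.7] -9.33 cam 1.408
63 [42.5 66.2] -10.5 cam 1.53
```

```bash
python3 -m inch '[-1,0.7,4.6,0,-0.58, -1,1.3,9.1,0,-1.17, -1,2.2,13.6,0,-1.75, -1,3.1,18.1,0,-2.33, -1,3.1,18.1,0,-2.33]';  python3 cam.py; python3 - <<'E'
from h import *
p=snap('scene','scene11.png')['pixels'];cv2.imwrite('pics/c17.png',cv2.resize(p[180:270,290:410,::-1],None,fx=6,fy=6,interpolation=cv2.INTER_CUBIC))
p=snap('top','top11.png')['pixels'];cv2.imwrite('pics/c18.png',cv2.resize(p[165:305,225:315,::-1],None,fx=4.2,fy=4.2,interpolation=cv2.INTER_CUBIC))
E
```

```text
clock: 13.45
eef_pos: [0.6436, 0.0435, 0.1161]
tool_rot: [0.232, 0.973, 0.0, 0.002]
ft_force: [6.3, -2.0, 2.1]
grip_width: 0.0133
t 13.45 pos [0.6436 0.0435 0.1161] yaw 153.18 q [ 6.800e-02  6.500e-01  1.370e-01  1.053e+00 -1.000e-03  5.360e-01] F [ 6.3 -2.   2.1] w 0.0133
tilt [-0.0043  0.0017 -1.    ] shift mm [ 14.19 -44.13   1.43]
rad 0.07567460266227675 cam 0.6757715829612434 tool-yaw err deg -0.9410070111401296
F tang 0.9 rad 6.6
7 [1.4 9.1] -1.17 cam 0.798
14 [ 3.2 18.1] -2.33 cam 0.92
21 [ 6.1 26.8] -3.5 cam 1.042
28 [10.  35.1] -4.67 cam 1.164
35 [14.9 42.8] -5.83 cam 1.287
42 [20.8 49.9] -7.0 cam 1.409
49 [27.4 56.2] -8.17 cam 1.531
56 [34.8 61.6] -9.33 cam 1.653
63 [42.7 66.1] -10.5 cam 1.775
```

View pics/c17.png

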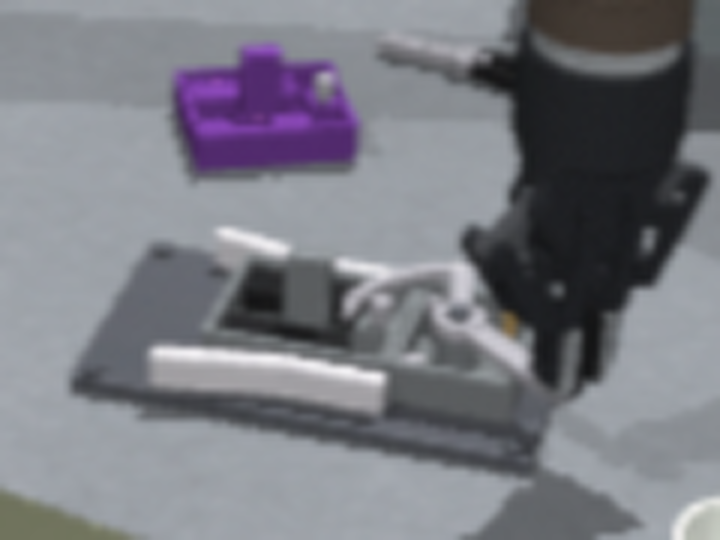

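View pics/c18.png

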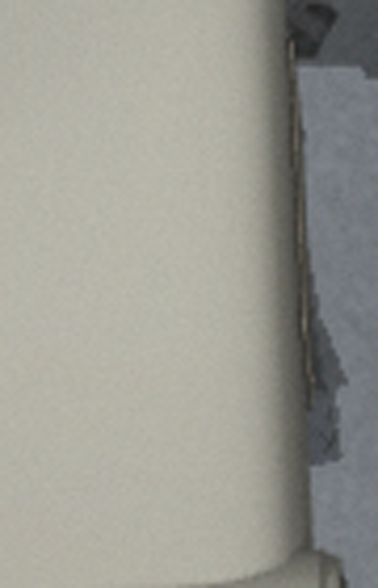

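The claw has passed behind the stud (crop 350–380, 290), so it has caught. I'm carrying on with the arc slightly wider, because the handle is pushing the tool radially outwards.

```bash
python3 -m inch '[-1,-0.8,4.6,0,-0.58, -1,-0.3,9.1,0,-1.17, -1,0.3,13.6,0,-1.75, -1,1.4,18.1,0,-2.33, -1,2.7,22.5,0,-2.92, -1,4.3,26.8,0,-3.5, -1,4.3,26.8,0,-3.5]';  python3 cam.py
```

```text
clock: 14.25
eef_pos: [0.6514, 0.0701, 0.1161]
tool_rot: [0.051, 0.999, 0.001, 0.002]
ft_force: [4.7, 1.4, 2.7]
grip_width: 0.0136
t 14.25 pos [0.6514 0.0701 0.1161] yaw 174.18 q [1.07e-01 6.69e-01 1.72e-01 1.07e+00 1.00e-03 2.09e-01] F [4.7 1.4 2.7] w 0.0136
tilt [-0.0038  0.0014 -1.    ] shift mm [ 34.13 -63.41   1.35]
rad 0.07615406624344111 cam 1.043412339393995 tool-yaw err deg -1.0038431889112474
F tang 1.8 rad 4.6
7 [1.9 9.1] -1.17 cam 1.166
14 [ 3.7 18.1] -2.33 cam 1.288
21 [ 6.6 26.8] -3.5 cam 1.41
28 [10.5 35. ] -4.67 cam 1.532
35 [15.5 42.8] -5.83 cam 1.654
42 [21.3 49.8] -7.0 cam 1.776
49 [27.9 56.1] -8.17 cam 1.899
56 [35.3 61.6] -9.33 cam 2.021
63 [43.3 66.1] -10.5 cam 2.143
```

```bash
python3 -m inch '[-1,-0.6,4.6,0,-0.58, -1,-0.1,9.1,0,-1.17, -1,0.6,13.6,0,-1.75, -1,1.6,18.1,0,-2.33, -1,2.9,22.5,0,-2.92, -1,4.5,26.8,0,-3.5, -1,4.5,26.8,0,-3.5]';  python3 cam.py
```

```text
clock: 14.95
eef_pos: [0.6491, 0.0976, 0.116]
tool_rot: [-0.132, 0.991, 0.001, 0.002]
ft_force: [4.1, 2.7, 2.7]
grip_width: 0.0135
t 14.95 pos [0.6491 0.0976 0.116 ] yaw -164.83 q [ 0.149  0.672  0.178  1.074  0.002 -0.116] F [4.1 2.7 2.7] w 0.0135
tilt [-0.0034  0.0012 -1.    ] shift mm [ 59.58 -74.15   1.24]
rad 0.07658446541393302 cam 1.4071030810770573 tool-yaw err deg -0.8524420076383876
F tang 1.5 rad 4.7
7 [2.3 9.1] -1.17 cam 1.529
14 [ 4.1 18.1] -2.33 cam 1.651
21 [ 7.  26.8] -3.5 cam 1.774
28 [10.9 35.1] -4.67 cam 1.896
35 [15.8 42.8] -5.83 cam 2.018
42 [21.6 49.9] -7.0 cam 2.14
49 [28.2 56.2] -8.17 cam 2.262
56 [35.6 61.7] -9.33 cam 2.384
63 [43.5 66.2] -10.5 cam 2.507
```

```bash
python3 -m inch '[-1,-0.6,3.5,0,-0.4, -1,-0.2,7,0,-0.9, -1,0.2,10.5,0,-1.35, -1,0.4,12,0,-1.5, -1,0.4,12,0,-1.5]';  python3 cam.py | head -5;  python3 -m inch '[-1,0.1,1.5,0,-0.2, -1,0.3,3,0,-0.3, -1,0.3,3,0,-0.3]';  python3 cam.py | head -5
```

```text
clock: 15.45
eef_pos: [0.6453, 0.1086, 0.116]
tool_rot: [-0.209, 0.978, 0.0, 0.001]
ft_force: [4.1, 2.5, 5.0]
grip_width: 0.0132
t 15.45 pos [0.6453 0.1086 0.116 ] yaw -155.86 q [ 1.660e-01  6.680e-01  1.710e-01  1.072e+00  1.000e-03 -2.550e-01] F [4.1 2.5 5. ] w 0.0132
tilt [-2.4e-03  5.0e-04 -1.0e+00] shift mm [ 71.39 -75.53   1.26]
rad 0.07679833979792675 cam 1.5588260303292008 tool-yaw err deg -0.5706276809681867
F tang 0.6 rad 4.8
7 [2.4 9.1] -1.17 cam 1.681
clock: 15.75
eef_pos: [0.6442, 0.1108, 0.116]
tool_rot: [-0.224, 0.974, -0.0, 0.002]
ft_force: [5.7, 2.0, 3.3]
grip_width: 0.0134
t 15.75 pos [0.6442 0.1108 0.116 ] yaw -154.06 q [ 0.17   0.667  0.168  1.069  0.    -0.282] F [5.7 2.  3.3] w 0.0134
tilt [-2.9e-03 -7.0e-04 -1.0e+00] shift mm [ 73.72 -75.65   1.34]
rad 0.07677913635706969 cam 1.5900648755070974 tool-yaw err deg -0.5651428853867628
F tang -0.8 rad 6.0
7 [2.4 9.1] -1.17 cam 1.712
```

```bash
python3 -m inch '[-1,-0.8,1.5,0,0, -1,-0.8,3,0,0, -1,-0.8,3,0,0]';  python3 cam.py | head -5;  python3 -m inch '[-1,0.2,2,0,0, -1,0.2,2,0,0]';  python3 cam.py | head -5
```

```text
clock: 16.05
eef_pos: [0.6441, 0.1112, 0.116]
tool_rot: [-0.223, 0.975, -0.003, 0.001]
ft_force: [6.3, -5.4, 3.2]
grip_width: 0.0134
t 16.05 pos [0.6441 0.1112 0.116 ] yaw -154.20 q [ 0.173  0.667  0.168  1.069 -0.005 -0.278] F [ 6.3 -5.4  3.2] w 0.0134
tilt [-0.0017 -0.0056 -1.    ] shift mm [ 73.67 -76.25   1.81]
rad 0.07692187798606545 cam 1.5956022333314444 tool-yaw err deg -1.0223403144013332
F tang -7.7 rad 3.2
7 [2.6 9.1] -1.17 cam 1.718
clock: 16.25
eef_pos: [0.6439, 0.1115, 0.116]
tool_rot: [-0.223, 0.975, -0.004, 0.002]
ft_force: [9.2, -9.3, 2.9]
grip_width: 0.0132
t 16.25 pos [0.6439 0.1115 0.116 ] yaw -154.28 q [ 0.174  0.665  0.166  1.067 -0.008 -0.275] F [ 9.2 -9.3  2.9] w 0.0132
tilt [-0.0022 -0.0088 -1.    ] shift mm [ 73.49 -76.64   2.04]
rad 0.07685160454402847 cam 1.5994208965874144 tool-yaw err deg -1.3210670204036887
F tang -12.4 rad 3.9
7 [2.6 9.1] -1.17 cam 1.722
```

The lever is hard on its stop: the position stays still while the tangential force climbs to 12 N. I'm relaxing, opening the fingers and rising.

```bash
python3 -m inch '[-1,0,-3,0,0, -0.3,0,-3.5,0,0, -0.3,0,-3.5,0,0, -0.3,0,-3.5,0,0, -0.3,0,-3.5,0,0]'; python3 -m inch '[-0.3,0,0,-15,0, -0.3,0,0,-50,0, -0.3,0,0,-90,0, -0.3,0,0,-120,0, -0.3,0,0,-120,0]'; python3 cam.py | head -3; python3 -m inch '[-0.3,0,-50,0,0, -0.3,0,-100,0,0, -0.3,0,-150,0,0, -0.3,0,-200,0,0, -0.3,0,-250,0,0, -0.3,0,-250,0,0, -0.3,0,-250,0,0]'; python3 - <<'E'
from h import *
goto([.4,-.3,.25])
p=snap('scene','scene12.png')['pixels'];cv2.imwrite('pics/c19.png',cv2.resize(p[180:270,290:410,::-1],None,fx=6,fy=6,interpolation=cv2.INTER_CUBIC))
p=snap('top','top12.png')['pixels'];cv2.imwrite('pics/c20.png',cv2.resize(p[165:305,225:315,::-1],None,fx=4.2,fy=4.2,interpolation=cv2.INTER_CUBIC))
E
```

```text
clock: 16.75
eef_pos: [0.6419, 0.1123, 0.1143]
tool_rot: [-0.225, 0.974, 0.0, -0.001]
ft_force: [-1.0, 0.3, 0.3]
grip_width: 0.0298
clock: 17.25
eef_pos: [0.645, 0.1129, 0.2413]
tool_rot: [-0.225, 0.974, -0.0, 0.005]
ft_force: [0.2, -0.7, -0.4]
grip_width: 0.0301
t 17.25 pos [0.645  0.1129 0.2413] yaw -153.96 q [ 0.173  0.576  0.347  1.332 -0.    -0.281] F [ 0.2 -0.7 -0.4] w 0.0301
tilt [-0.0094 -0.0027 -1.    ] shift mm [ 76.72 -76.77 126.25]
rad 0.07848974613142334 cam 1.610112806178675 tool-yaw err deg -1.6140484626253055
clock: 17.95
eef_pos: [0.7522, -0.114, 0.232]
tool_rot: [-0.224, 0.975, 0.001, -0.002]
ft_force: [0.2, 0.5, 0.0]
grip_width: 0.0302
t 17.95 pos [ 0.7522 -0.114   0.232 ] yaw -154.14 q [-0.151  0.851  0.826  1.55   0.    -0.602] F [0.2 0.5 0. ] w 0.0302
tilt [ 0.0034  0.0028 -1.    ] shift mm [398.08 -13.67 -16.66]
```

View pics/c19.png

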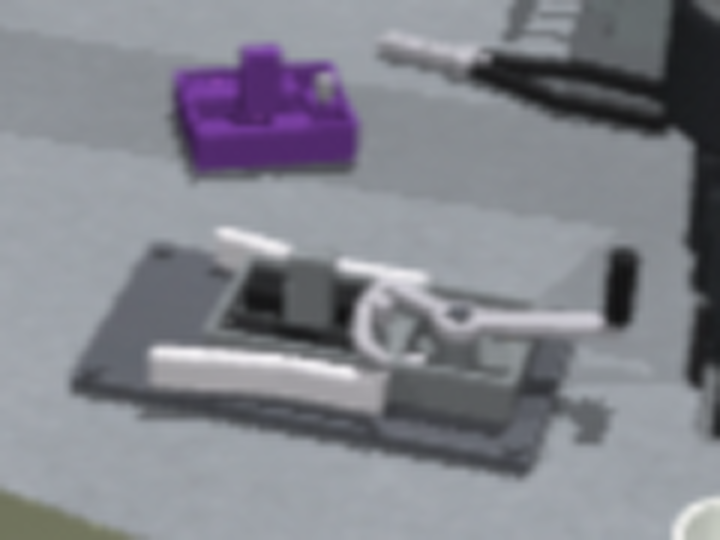

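View pics/c20.png

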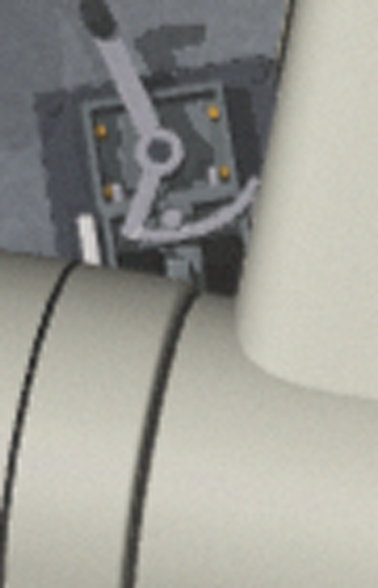

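View pics/top12.png

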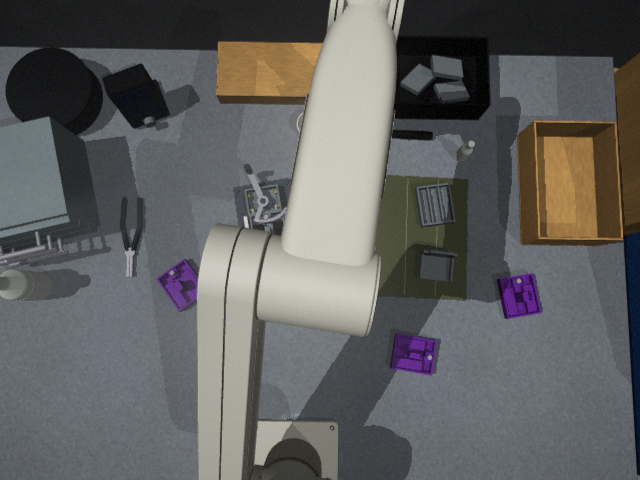

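```bash
python3 - <<'E'
from h import *
p,K,T=load('top12.png'); f=lambda x,y:((x+.5)/4.2-.5+225,(y+.5)/4.2-.5+165)
h=dk(ray(f(97,18),K,T,.0755)); a=dk(ray(f(159,151),K,T,.0375)); s=dk(ray(f(172,215),K,T,.040))
d=h-a; print('handle',h,'axis',a,'angle',np.degrees(np.arctan2(d[1],d[0])),'cam',np.arctan2(d[1],d[0])+np.radians(75)); print('stud',s,'rel axis',s-a,'expect -.037, 0')
p,K,T=load('scene12.png'); g=lambda x,y:((x+.5)/6-.5+290,(y+.5)/6-.5+180)
print('rear corner half', dk(ray(g(205,330),K,T,.030)),'expect -.09,-.038')
p=p[:,:,::-1]; cv2.imwrite('pics/c21.png',cv2.resize(p[205:260,320:385],None,fx=10,fy=10,interpolation=cv2.INTER_CUBIC))
E
```

```text
handle [0.09169753 0.01856702] axis [0.02562632 0.00057082] angle 15.236368728614769 cam 1.5749217393579773
stud [-0.01005368 -0.00112329] rel axis [-0.03568    -0.00169411] expect -.037, 0
rear corner half [-0.09245724 -0.03753273] expect -.09,-.038
```

View pics/c21.png

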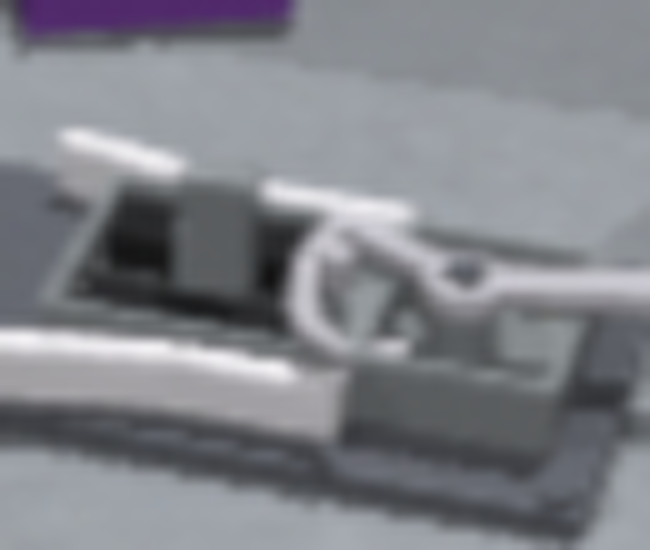

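The lever reads 1.57 rad, the stud is behind the claw at the home distance, and no gap shows. I'll let the arm settle and hand in.

```bash
python3 -m inch '[-0.3,0,0,0,0, -0.3,0,0,0,0, -0.3,0,0,0,0, -0.3,0,0,0,0, -0.3,0,0,0,0]'; python3 - <<'E'
from h import *
goto([.4,-.3,.25]); order.job_done(); print('done')
E
```

```text
clock: 18.55
eef_pos: [0.7526, -0.112, 0.2357]
tool_rot: [-0.225, 0.974, -0.0, 0.0]
ft_force: [0.2, -0.4, 0.1]
grip_width: 0.0304
t 18.55 pos [ 0.7526 -0.112   0.2357] yaw -153.96 q [-0.148  0.846  0.826  1.551 -0.    -0.602] F [ 0.2 -0.4  0.1] w 0.0304
tilt [-3.e-04 -2.e-04 -1.e+00] shift mm [399.29 -14.09 -14.42]
the job is handed in; nothing more can be done
done
```

The studded half is on the fixture, drawn up to the rear half, with the cam lever fully home. I handed the job in at 18.6 s of the 51 s allowed; no verdict is reported.

**What I did:** I gripped the half by its fin and set it down between the guides. I slid it in until the faces met, shown by the force rising while it stopped moving. After letting go, I gripped the lever's handle and swung it a quarter turn. At the end the handle stayed put while the force along its path rose to 12 N, so it is on its stop. Then I released it and backed off.

**Last checks:**
- **Cam:** it reads about 1.57 rad in the top view.
- **Gap:** the stud is 35.7 mm in front of the cam axis in the top view, against an expected 37, and 1.7 mm to the side. The half's rear corner in the scene view read 2.5 mm farther back than it should. These two disagree by a few mm in opposite directions, so they don't prove the 2 mm limit. No gap is visible at the joint.
- **Robot:** it touched nothing at hand-in, with wrist force around 0.
- **Other objects:** the spare, bracket, pliers and glue look unmoved. The arm partly hid the tub and scraper in the last top view, but nothing I did went near them.

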